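Open the spare-key jar in the foyer

ROBOT

A 6-joint arm with a two-finger parallel gripper is mounted at the origin on the work surface. World frame = base frame: x ahead of the robot, y to its left, z up, the work surface at z = 0. Lengths are in mm, angles in rad, forces in N, time in s.
With the tool pointing down it reaches from about 300 to 775 mm from the base axis. Payload 14.6 kg.
Tool frame: the origin (TCP) lies at the centre of the arm's flange, where the gripper is bolted on; the fingertips stand 173 mm ahead of it and the grasp point (between the pads) lies 155 mm ahead of it; z points along the fingers, y is the line along which they close (so a half turn about z gives the same grasp; the last joint's range is limited). The gripper opens to 85 mm and grips with 20 to 120 N. Pads are 22 mm wide; open, the fingers measure 114 mm over their backs; the gripper's body (76 mm by 85 mm) begins 54 mm behind the grasp point. The pads swing forward as they close: fully open they stand 13 mm farther back than shut.
Start: joints at [-1.4, 0.3, 1.521, -0, 1.321, -0.067], TCP at [129.555, -534.515, 404.681] pointing down, gripper open.
Joint ranges: [-3.03, 3.03], [-0.79, 2.21], [0.23, 2.52], [-1.04, 4.18], [0, 3.07], [-2.55, 2.55]. Speed limits (rad/s): [2.22, 2.22, 2.57, 3.14, 3.14, 3.14].

INTERFACE

Orientations are given as a unit quaternion [w, x, y, z].
In Python, from rig import bot, eyes gives the robot as it stands. Calls block until the motion is done:
- bot.move_to(position, orientation): joint-space move of the TCP to a pose.
- bot.servo_line(position, attitude=None, speed=150, until_force=None): straight line of the TCP; attitude=None keeps the orientation; speed is the mean speed in mm/s. With until_force (N) it stops when the force on the tool has changed by that much, and returns True; else False.
- bot.move_joints(angles): joint-space move.
- bot.move_gripper(opening, grip_force=None): finger opening in mm; grip_force is the grip in N (None keeps the last); returns when the fingers have stopped.
- bot.dwell(seconds).
- bot.ik(position, orientation): joint angles nearest the present ones, or None.
- eyes.read_camera(name): name is "scene" or "top" or "wrist"; returns a dict with "image" (420x560x3 uint8, blue, green, red), "depth" (420x560 float32, mm along the optical axis (not along the pixel's ray), 0 where there is no reading), "fovy" (degrees; the focal length in pixels is half the picture's height over the tangent of half this angle, whatever the lens; pixels are square), "cx", "cy" (the principal point, pixels), "eye" and "attitude" of the camera in the world; the wrist camera has in their place "mount" (4x4, takes a point from camera to tool coordinates, whose origin is the TCP and whose axes are the flange's). Camera axes: x right, y down, z forward; pixel columns grow to the right and rows downward; lengths in mm; the calibration is good to about 2 mm. A picture is of the moment at which its call begins: read the wrist's pose just before it.
A pose or a line that the arm cannot do raises bot.MotionError and nothing moves.
- bot.finish_job(): hands the job in; it is judged then, once.
Trained networks look in the newest picture that a camera, given by its name, has taken for a name from the list of things; names that differ only in an ending like _2 or _b are one class to them, and where a whole thing is asked for, a point or a joint stands for the part that bears it (a point fixed in the world has none). Each returns a list of dicts, best first, with "p" (0 to 1); they miss things now and then, are a little off and sometimes report something else, mostly with a low value. They report only what shows in the picture. A call takes as long as a camera call.
- eyes.look_for(camera, target): "pixel" ([row, column] in pixels, amid what is visible of it).
- eyes.trace(camera, target): "pixels" (420x560 bool, what is visible of it) and "pixel" ([row, column] in pixels, amid what is visible of it).
Readings, each from a call of its own:
- bot.read_clock(): time.
- bot.read_joint_positions(): joint angles.
- bot.read_qvel(): joint speeds.
- bot.read_effort(): joint torques, N m.
- bot.read_ee_pos(): TCP position.
- bot.read_tool_rot(): TCP orientation.
- bot.read_ft_force(): force on the tool from outside, world axes, zero at the start.
- bot.read_moment(): the same for the moment, N m.
- bot.read_grip_width(): finger opening in mm.
- bot.read_grip_force(): force on a finger pad.
Only numpy, scipy, OpenCV 4.12 (cv2) and the standard library are available. Lean on these libraries where they do the work, as an engineer would, in place of code of your own. Each camera call takes 0.05 s, during which the arm holds its last target. There are 200 camera calls.

TASK

Handling the fragile jar gently, set the white square jar with its cap still tight fully down into the square well of the granite slab, which keeps it from twisting; then unscrew its tight cap there, stop turning as soon as the thread lets go, and lift the cap straight off. Finish while still holding the cap in the gripper, level and just above the mouth of the jar (two or three centimetres of air, not touching it), with the jar still seated upright in the well and the other things on the console left where they are.

Things in the scene. Friction and masses are not known exactly. Their poses are not given: they have to be found in the camera images.
- jar: thin-walled white glazed square jar, loose, about 0.26 kg, upright on the table: body 52 x 52 mm (rounded edges), 58 mm tall with a flat shoulder, then a round neck hidden in the cap. Origin at the centre of its underside, z up, x and y square to its sides. It cracks if gripped with over 45 N or set down with over 60 N.
- cap: aluminium screw cap on the jar, 54 mm across, 26 mm tall, ribbed skirt, 40 g, a separate body. Origin at the centre of its underside, z up along its axis. Screwed tight, its origin is 61 mm (3 mm above the shoulder) and its top 87 mm above the jar's underside. The jar can be carried by it. A grip of 25 to 40 N carries and turns it; it dents over 45 N.
- neck (a point): centre of the top of the jar's neck, 76 mm above the jar's underside, hidden in the cap. Neck 36 mm across with three thread starts; a springy seal on it pushes the cap up with about 27 N and ends 10 mm above this point when free. To clear neck and seal, the cap must be lifted 27 mm from its tight position.
- cap_mark (a point): dark dot on the cap's flat top, 18 mm from its axis; cap tight: towards the jar's +x side. The cap unscrews anticlockwise from above (dot goes to the jar's +y side), takes up to 0.8 N m, climbs 3 mm in 54 degrees, is free after 52 degrees (0.91 rad) relative to the jar and lifts straight off up to 98 degrees; farther, it runs against the next thread start.
- slab: fixed grey granite slab on the table, 190 (x) x 210 (y) x 30 mm, origin at the centre of its underside. A square well with sides parallel to the slab's own sides is sunk in its top.
- well (a point): centre of the cork-lined floor of the square well in the slab: 57 x 57 mm, 15 mm deep, its floor 15 mm above the table; the axes are those of the slab. Takes the jar's square foot (2.5 mm of play each side) in any of four quarter turns; there the jar can twist at most 6 degrees either way.
- bowl: round teak key bowl, 150 mm across and 50 mm tall, bystander; origin at the centre of its underside
- carabiner: steel carabiner about 45 x 75 x 8 mm lying on the slab, bystander; origin at its middle, underside
- remote: white plastic garage remote 36 x 62 x 16 mm lying on the slab, bystander; origin at its middle, underside
- case1: aluminium sunglasses case 62 x 160 x 40 mm on the table beyond the slab, bystander; origin at the centre of its underside
- case2: second aluminium sunglasses case, same size, bystander; origin at the centre of its underside
- cat: white ceramic cat figurine about 60 mm across and 100 mm tall standing on the table, on the other side of the slab from the jar, bystander; origin at the centre of its underside

How it is judged (in metres and radians):
On the way, in this order (a step that is already met when the one before it is completed fails the run):
1. the jar stands fully down in the square well with its cap still screwed tight (horizontal distance between jar and well below 0.008 m and z of jar in the frame of well below 0.005 m and angle between jar's own z axis and vertical below 0.08 rad and z of cap in the frame of jar below 0.064 m and y of cap_mark in the frame of jar below 0.007 m), for 0.2 s.
2. the cap is turned anticlockwise relative to the jar until its thread is free, with the jar seated in the well and before the cap is lifted (horizontal distance between jar and well below 0.008 m and z of jar in the frame of well below 0.005 m and angle between jar's own z axis and vertical below 0.08 rad and y of cap_mark in the frame of jar above 0.0135 m and z of cap in the frame of jar below 0.075 m), for 0.1 s.
At the end, for the whole second after the job is handed in: Jar seated in the well (within 8 mm of centre, 5 mm of floor, tilt under 0.08 rad), untouched; fingers hold the cap still over it, its underside 90 to 135 mm above the jar's underside (3 to 48 mm over the seal), within 25 mm of the jar's axis, tilt under 0.2 rad (horizontal distance between jar and well below 0.008 m and z of jar in the frame of well below 0.005 m and angle between jar's own z axis and vertical below 0.08 rad and z of cap in the frame of jar between 0.09 and 0.135 m and horizontal distance between cap and jar below 0.025 m and angle between cap's own z axis and vertical below 0.2 rad and contact force between the fingers and cap above 3 N and contact force between cap and jar below 0.3 N and contact force between the arm and jar below 0.5 N and linear speed of each of cap, jar below 0.03 m/s); the arm keeps its last pose, push and grip.
It fails at once if the fingers squeeze the jar or the cap with more than 50 N of grip (100 N, both fingers' pushes added) (contact force between the fingers and jar above 100 N or contact force between the fingers and cap above 100 N).
It fails at once if the jar is set down or pressed on the slab with more than 60 N (contact force between jar and slab above 60 N).
It fails at once if the cap is turned on past 125 degrees instead of stopping when the thread lets go (x of cap_mark in the frame of jar below -0.0105 m).
It fails at once if the jar is tipped over (angle between jar's own z axis and vertical above 0.5 rad).
It fails at once if one of the other things is pushed away by more than 30 mm (distance of any of bowl, carabiner, remote, case1, case2, cat from where it was at the start of the episode above 0.03 m).
It also fails if it takes over 48 s, if anything falls off the work surface, if the arm or the gripper's body presses on something with over 40 N, if the wrist force passes 120 N, or if a joint passes its speed limit or range.

## Working session

There is one attempt and no reset: what is moved stays moved. The work goes in short steps, each a Python script; the robot and the scene stay as the last script left them, time stands still between calls to the robot, and variables do not carry over. Pictures are saved under pics/ and viewed, at most 10 in all, crops included, and the job is handed in when it is done.

```bash
mkdir -p pics; ls
cat > h.py <<'E'
import numpy as np, cv2
from scipy.spatial.transform import Rotation as R
from rig import bot, eyes
def rot(q): return R.from_quat([q[1],q[2],q[3],q[0]])
def quat(r): x,y,z,w=r.as_quat(); return [w,x,y,z]
def snap(cam):
    p=np.array(bot.read_ee_pos()); q=bot.read_tool_rot()
    c=eyes.read_camera(cam); h,w=c["depth"].shape
    f=h/2/np.tan(np.radians(c["fovy"])/2); v,u=np.mgrid[:h,:w]; d=c["depth"]
    P=np.stack([(u-c["cx"])/f*d,(v-c["cy"])/f*d,d],-1)
    if cam=="wrist":
        M=np.array(c["mount"]); P=P@M[:3,:3].T+M[:3,3]; P=rot(q).apply(P.reshape(-1,3)).reshape(P.shape)+p
    else:
        a=np.array(c["attitude"]); A=rot(a).as_matrix() if a.size==4 else a
        P=P@A.T+np.array(c["eye"])
    P[d<=0]=np.nan
    return c,P
def down(yaw): # tool z down, tool y axis at direction yaw (world)
    y=np.array([np.cos(yaw),np.sin(yaw),0]); z=np.array([0,0,-1.]); x=np.cross(y,z)
    return quat(R.from_matrix(np.stack([x,y,z],1)))
E
cat > a.py <<'E'
from h import *
print(bot.read_clock(), bot.read_tool_rot())
ims=[]
for cam in("top","scene"):
    c,P=snap(cam); ims.append(c["image"]); np.save(cam+".npy",P); cv2.imwrite(f"pics/{cam}0.png",c["image"])
    print(cam,c["eye"],c["fovy"])
    for n in("jar","cap","cap_mark","slab","well","bowl","carabiner","remote","case1","cat"):
        for r in eyes.trace(cam,n)[:2]:
            m=r["pixels"]; X=P[m]; print(n,round(r["p"],2),np.round(r["pixel"]),m.sum(),np.round(np.nanmedian(X,0)),np.round(np.nanpercentile(X,[3,97],axis=0)).tolist() if m.any() else "")
E
python3 a.py
```

```text
pics
rig.py
0.0 [-6.06051168e-04  9.92939412e-01  1.18621056e-01 -4.78369496e-05]
top [467.23735258  13.33388435 839.68618273] 54.555930424367865
jar 0.79 [269. 166.] 339 [491. 237.  41.] [[464.0, 223.0, 1.0], [528.0, 259.0, 61.0]]
cap 0.86 [264. 144.] 770 [497. 253.  88.] [[475.0, 231.0, 71.0], [520.0, 280.0, 91.0]]
cap_mark 0.82 [262. 145.] 728 [498. 254.  89.] [[475.0, 231.0, 78.0], [520.0, 278.0, 91.0]]
cap_mark 0.4 [138. 284.] 2326 [751.  -6.  40.] [[723.0, -79.0, 19.0], [784.0, 66.0, 44.0]]
slab 0.59 [248. 287.] 9156 [524. -11.  31.] [[442.0, -115.0, 16.0], [627.0, 86.0, 34.0]]
well 0.58 [248. 289.] 9387 [526. -11.  31.] [[441.0, -115.0, 15.0], [629.0, 86.0, 34.0]]
bowl 0.58 [164. 142.] 4232 [703. 285.  27.] [[633.0, 213.0, 7.0], [761.0, 340.0, 52.0]]
carabiner 0.8 [218. 249.] 345 [584.  64.  39.] [[559.0, 29.0, 34.0], [602.0, 93.0, 42.0]]
remote 0.81 [207. 307.] 504 [606. -51.  45.] [[590.0, -79.0, 42.0], [624.0, -24.0, 49.0]]
case1 0.76 [138. 286.] 2303 [751.  -6.  40.] [[723.0, -80.0, 21.0], [784.0, 66.0, 44.0]]
case1 0.7 [163. 401.] 2415 [ 691. -245.   40.] [[664.0, -319.0,
[... 562 characters left out ...]
.] 5645 [544.  -3.  30.] [[439.0, -115.0, 2.0], [640.0, 97.0, 34.0]]
bowl 0.62 [316. 382.] 4220 [679. 272.  26.] [[629.0, 210.0, 6.0], [760.0, 338.0, 52.0]]
bowl 0.29 [242. 312.] 257 [583.  65.  38.] [[559.0, 30.0, 31.0], [604.0, 92.0, 42.0]]
carabiner 0.66 [214. 303.] 5427 [543.  -3.  30.] [[442.0, -113.0, 6.0], [640.0, 96.0, 34.0]]
carabiner 0.64 [238. 312.] 232 [585.  64.  38.] [[560.0, 31.0, 33.0], [604.0, 92.0, 42.0]]
remote 0.81 [225. 268.] 400 [613. -48.  44.] [[579.0, -79.0, 30.0], [628.0, -22.0, 48.0]]
case1 0.96 [279. 245.] 2223 [767.   3.  39.] [[730.0, -74.0, 13.0], [791.0, 71.0, 43.0]]
case1 0.73 [219. 181.] 1610 [ 708. -235.   38.] [[671.0, -316.0, 10.0], [728.0, -171.0, 43.0]]
```

```bash
cat > b.py <<'E'
from h import *
im=cv2.imread("pics/top0.png"); cv2.imwrite("pics/topc.png",cv2.resize(im[80:350,90:470],None,fx=2.1,fy=2.1,interpolation=cv2.INTER_CUBIC))
c=eyes.read_camera("wrist"); print(np.round(c["mount"],3), c["fovy"],c["cx"],c["cy"])
for pos,yaw in (((498,256,380),0),((530,-10,380),0)):
    for y in (0,np.pi/2,-np.pi/2,np.pi): print(pos,y,np.round(bot.ik(list(pos),down(y)),2))
E
python3 b.py
```

```text
[[-0.    -0.949 -0.316 81.044]
 [ 1.    -0.    -0.    -0.177]
 [ 0.    -0.316  0.949 30.632]
 [ 0.     0.     0.     1.   ]] 70.65309238010353 275.01474921885995 211.56115534741951
(498, 256, 380) 0 [ 0.41  0.34  1.52 -0.    1.28  0.41]
(498, 256, 380) 1.5707963267948966 [ 0.41  0.34  1.52 -0.    1.28 -1.16]
(498, 256, 380) -1.5707963267948966 [ 0.41  0.34  1.52 -0.    1.28  1.98]Traceback (most recent call last):
  File "b.py", line 5, in <module>
    for y in (0,np.pi/2,-np.pi/2,np.pi): print(pos,y,np.round(bot.ik(list(pos),down(y)),2))
                                                     ~~~~~~~~^^^^^^^^^^^^^^^^^^^^^^^^^^^^^
    return _wrapfunc(a, 'round', decimals=decimals, out=out)
    return _wrapit(obj, method, *args, **kwds)
    result = getattr(arr, method)(*args, **kwds)
TypeError: unsupported operand type(s) for *: 'NoneType' and 'float'
```

View pics/topc.png

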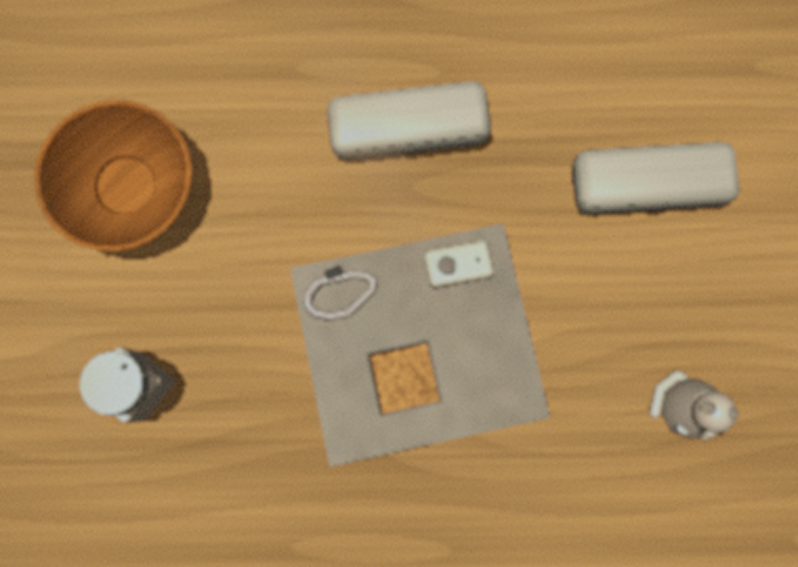

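The top view shows the jar and cap at crop (112,383) with its dot at (124,367). The cork well is at (405,378), in a slab turned about 12°. The carabiner, remote, bowl, cases and cat are all clear of it. Next I'll take close wrist views of the well and the jar.

```bash
cat > c.py <<'E'
from h import *
for nm,pos,yaw in (("well",(515,-8,330),0.0),("jar",(498,256,380),0.4)):
    bot.move_to(list(pos),down(yaw)); bot.dwell(0.2)
    c,P=snap("wrist"); cv2.imwrite(f"pics/w_{nm}.png",c["image"]); np.save(f"w_{nm}.npy",P)
    for n in (("well","slab","carabiner","remote") if nm=="well" else ("jar","cap","cap_mark")):
        for i,r in enumerate(eyes.trace("wrist",n)[:2]):
            m=r["pixels"]; np.save(f"m_{nm}_{n}_{i}.npy",m); print(nm,n,round(r["p"],2),np.round(r["pixel"]),m.sum(),np.round(np.nanmedian(P[m],0)),np.round(np.nanpercentile(P[m],[2,98],axis=0)).tolist())
print(bot.read_clock(),bot.read_joint_positions())
a=[cv2.imread(f"pics/w_{n}.png")[:, :] for n in("well","jar")]
cv2.imwrite("pics/w2.png",cv2.resize(np.hstack(a),(800,300)))
E
python3 c.py
```

```text
well well 0.58 [191. 284.] 37972 [525.   4.  30.] [[436.0, -115.0, 15.0], [628.0, 94.0, 31.0]]
well slab 0.6 [191. 286.] 37580 [525.   4.  30.] [[437.0, -115.0, 15.0], [627.0, 94.0, 31.0]]
well carabiner 0.63 [124. 368.] 1938 [585.  63.  38.] [[558.0, 28.0, 34.0], [603.0, 92.0, 41.0]]
well remote 0.8 [246. 372.] 1986 [605. -45.  44.] [[588.0, -76.0, 37.0], [625.0, -21.0, 47.0]]
jar jar 0.84 [169. 272.] 523 [483. 279.  50.] [[464.0, 251.0, 11.0], [508.0, 290.0, 59.0]]
jar cap 0.58 [202. 276.] 2765 [496. 259.  87.] [[473.0, 233.0, 69.0], [521.0, 283.0, 89.0]]
jar cap_mark 0.86 [203. 276.] 2813 [496. 259.  87.] [[472.0, 232.0, 65.0], [521.0, 283.0, 89.0]]
5.3917 [ 4.08704452e-01  3.42571226e-01  1.52356155e+00 -1.26906400e-05
  1.27549176e+00  9.40837301e-03]
```

View pics/w2.png

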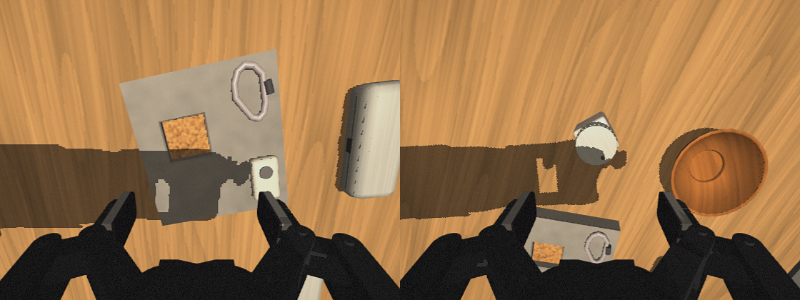

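The left wrist view shows the cork well at about (186,135) of the 800x300 montage. The right one shows the cap at (597,143), its dot at (603,157) and a body corner at (602,113). I'll now fit the geometry.

```bash
cat > d.py <<'E'
from h import *
def plane(P,eye,z): # intersect rays with plane z
    s=(z-eye[2])/(P[...,2]-eye[2]); return eye+(P-eye)*s[...,None]
c=eyes.read_camera("wrist"); M=np.array(c["mount"])
def eye(pos,yaw): return rot(down(yaw)).apply(M[:3,3])+np.array(pos)
def rect(pts):
    (cx,cy),wh,a=cv2.minAreaRect((pts*100).astype(np.float32)); return np.round([cx/100,cy/100],1),np.round(np.array(wh)/100,1),round(a%90,1)
im=cv2.imread("pics/w_well.png"); P=np.load("w_well.npy"); e=eye((515,-8,330),0.)
hs=cv2.cvtColor(im,cv2.COLOR_BGR2HSV); Z=P[...,2]
near=(abs(P[...,0]-508)<55)&(abs(P[...,1]+8)<60)
m=(near&(hs[...,1]>90)&(Z<40)).astype(np.uint8)
m=cv2.morphologyEx(m,cv2.MORPH_OPEN,np.ones((3,3)))
n,l,st,ce=cv2.connectedComponentsWithStats(m); k=1+st[1:,4].argmax(); m=l==k
print("hole z pct",np.round(np.nanpercentile(Z[m],[5,50,95]),1), "n",m.sum())
print("hole@30",rect(plane(P,e,30)[m][:,:2]))
f=m&(Z<17); print("floor",rect(P[f][:,:2]))
h2=near&(Z<27.5); print("depth-hole@30",rect(plane(P,e,30)[cv2.morphologyEx(h2.astype(np.uint8),cv2.MORPH_OPEN,np.ones((3,3)))>0][:,:2]))
s=np.load("m_well_slab_0.npy")&(abs(Z-30)<3)&(hs[...,1]<90); print("slab",rect(P[s][:,:2]), np.median(Z[s]))
# jar
im=cv2.imread("pics/w_jar.png"); P=np.load("w_jar.npy"); e=eye((498,256,380),.4); Z=P[...,2]
near=np.hypot(P[...,0]-497,P[...,1]-256)<45
t=near&(Z>84); Q=plane(P,e,87); (cx,cy),r=cv2.minEnclosingCircle((Q[t][:,:2]).astype(np.float32)); print("cap",cx,cy,r,np.median(Z[t]),"mean",Q[t][:,:2].mean(0))
g=cv2.cvtColor(im,cv2.COLOR_BGR2GRAY); inn=np.hypot(Q[...,0]-cx,Q[...,1]-cy)<23
inn&=t; w=np.clip(np.percentile(g[inn],5)+0-g[inn].astype(float),0,None)
print("gray",np.percentile(g[inn],[1,5,20,50,90]))
sh=near&(abs(Z-58)<3.5)&~t; print("shoulder",rect(plane(P,e,58)[sh][:,:2]),sh.sum())
al=near&(Z>8); X=plane(P,e,58); print("hull all")
r0,r1=np.where(near.any(1))[0][[0,-1]]; c0,c1=np.where(near.any(0))[0][[0,-1]]
v=cv2.resize(im[r0:r1,c0:c1],None,fx=5,fy=5,interpolation=cv2.INTER_CUBIC); print(r0,c0,v.shape)
cv2.imwrite("pics/jarc.png",v[:600,:800])
E
python3 d.py
```

```text
hole z pct [14.4 15.5 16.7] n 3114
hole@30 (array([501.9,   2.9]), array([54.6, 52.5]), 11.5)
floor (array([501.5,  -1.3]), array([57. , 55.7]), 11.6)
depth-hole@30 (array([501.7,   0.6]), array([56.6, 56.9]), 11.5)
slab (array([534.9, -13.8]), array([189.9, 210.2]), 11.6) 30.095134536274372
cap 563.8114013671875 98.1384048461914 198.64349365234375 287.4442253524204 mean [567.1822547   83.30246016]Traceback (most recent call last):
  File "d.py", line 24, in <module>
    inn&=t; w=np.clip(np.percentile(g[inn],5)+0-g[inn].astype(float),0,None)
                      ~~~~~~~~~~~~~^^^^^^^^^^
    return _quantile_unchecked(
        a, q, axis, out, overwrite_input, method, keepdims, weights)
    return _ureduce(a,
                    func=_quantile_ureduce_func,
    ...<5 lines>...
                    overwrite_input=overwrite_input,
                    method=method)
    r = func(a, **kwargs)
    result = _quantile(arr,
                       quantiles=q,
    ...<2 lines>...
                       out=out,
                       weights=wgt)
    previous = arr[previous_indexes]
               ~~~^^^^^^^^^^^^^^^^^^
IndexError: index 0 is out of bounds for axis 0 with size 0
```

```bash
sed -i 's/t=near&(Z>84);/t=near\&(Z>84)\&(Z<92);/; s/near=np.hypot(P\[...,0\]-497,P\[...,1\]-256)<45/near=(np.hypot(P[...,0]-497,P[...,1]-256)<45)\&(Z<95)/' d.py; python3 d.py | tail -7
```

```text
depth-hole@30 (array([501.7,   0.6]), array([56.6, 56.9]), 11.5)
slab (array([534.9, -13.8]), array([189.9, 210.2]), 11.6) 30.095134536274372
cap 497.2875061035156 256.5574645996094 27.037519454956055 87.42198783095824 mean [497.16889141 257.17335956]
gray [ 51.48  91.    95.   216.   220.  ]
shoulder (array([496.6, 257.6]), array([50.4, 50.5]), 50.7) 216
hull all
145 237 (425, 370, 3)
```

View pics/jarc.png

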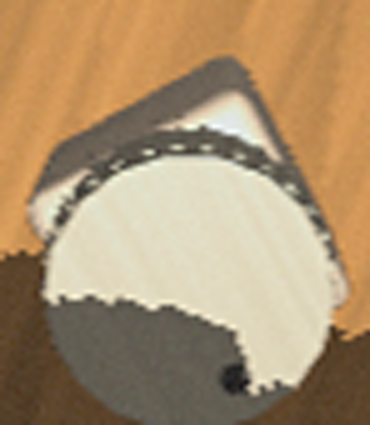

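```bash
cat > e.py <<'E'
from h import *
P=np.load("w_jar.npy"); d=P[218:224,281:287].reshape(-1,3); v=np.nanmedian(d,0)[:2]-[497.2,256.8]; print("dot dir",np.degrees(np.arctan2(v[1],v[0])),np.hypot(*v))
phi=0.084; q=down(phi); x,y=497.2,256.8
bot.move_to([x,y,300],q)
print("hit",bot.servo_line([x,y,232],speed=80,until_force=12), np.round(bot.read_ee_pos(),1))
f0=np.array(bot.read_ft_force())
bot.move_gripper(45,33); print("w",bot.read_grip_width(),"F",bot.read_grip_force(),"ft",np.round(bot.read_ft_force()-f0,1),np.round(bot.read_moment(),2))
bot.servo_line([x,y,325],speed=80); bot.dwell(.2)
print("w",bot.read_grip_width(),"F",bot.read_grip_force(),"ft",np.round(bot.read_ft_force()-f0,1),np.round(bot.read_ee_pos(),1),bot.read_clock())
c,P=snap("wrist"); cv2.imwrite("pics/lift.png",c["image"]); np.save("lift.npy",P)
E
python3 e.py
```

```text
dot dir -40.12866484292966 18.48364261655035
hit False [497.3 256.9 232.5]
w 52.871671421264665 F 33.97382888942957 ft [-1.4 -0.4  4.8] [-0.13  0.33 -0.08]
w 53.172782646059666 F 35.24865182116628 ft [ 0.1 -0.1 -3.6] [497.2 256.8 324.7] 8.825
```

View pics/lift.png

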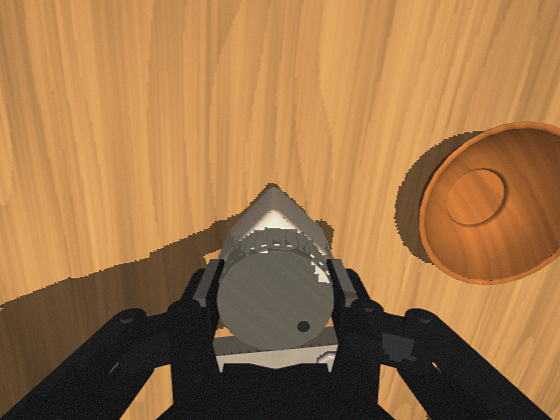

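The jar hangs from the cap with the pads on the skirt. The cap is centred at about (276,298), its dot is at (303,326), and the body's front corner is at (272,190). I'll measure the held pose, then move over the well.

```bash
cat > f.py <<'E'
from h import *
def held(P,im,pos,yaw,M,top,rs=(0,)):
    e=rot(down(yaw)).apply(np.array(M)[:3,3])+pos
    pl=lambda z: e+(P-e)*((z-e[2])/(P[...,2]-e[2]))[...,None]
    near=np.hypot(P[...,0]-pos[0],P[...,1]-pos[1])<45; Z=P[...,2]
    g=cv2.cvtColor(im,cv2.COLOR_BGR2GRAY)
    t=near&(abs(Z-top)<4)&(np.hypot(P[...,0]-pos[0],P[...,1]-pos[1])<24)&(g>60)
    A=np.c_[P[t][:,:2]-pos[:2],np.ones(t.sum())]; k=np.linalg.lstsq(A,P[t][:,2],rcond=None)[0]
    print("top z",np.round(k[2],1),"slopes",np.round(k[:2],3),"n",t.sum())
    s=near&(abs(Z-(top-29))<4)&(g>60); X=pl(top-29)[s][:,:2]
    (cx,cy),wh,a=cv2.minAreaRect((X*100).astype(np.float32)); print("shoulder",cx/100-pos[0],cy/100-pos[1],np.array(wh)/100,a%90,s.sum())
    dk=near&(abs(Z-top)<4)&(np.hypot(P[...,0]-pos[0],P[...,1]-pos[1])<23)&(g<45)
    if dk.any(): v=np.median(pl(top)[dk][:,:2],0)-pos[:2]; print("dot",np.round(v,1),np.degrees(np.arctan2(v[1],v[0])),dk.sum())
if __name__=="__main__":
    P=np.load("lift.npy"); im=cv2.imread("pics/lift.png")
    M=eyes.read_camera("wrist")["mount"]
    held(P,im,np.array([497.2,256.8,324.7]),.084,M,180)
    yaw=.084+np.radians(11.5-90+39.6); print("yaw",yaw)
    p=[501.7,0.4,325]; bot.move_to(p,down(yaw)); bot.dwell(.3)
    print(np.round(bot.read_joint_positions(),3),np.round(bot.read_ee_pos(),1),bot.read_grip_width(),bot.read_clock())
    c,P=snap("wrist"); cv2.imwrite("pics/over.png",c["image"])
    held(P,c["image"],np.array(p),yaw,M,180)
E
python3 f.py
```

```text
top z 179.5 slopes [-0.001 -0.001] n 7413
shoulder -1.5914062499999773 19.695234374999984 [57.4217627  29.49276855] 4.830934047698975 656
dot [ 13.8 -11.6] -40.096990558008834 80
yaw -0.5949330790257942
[-0.071  0.277  1.747  0.     1.117  0.523] [501.8   1.1 324.9] 52.98402712264395 10.2333
top z 179.7 slopes [-0.001 -0.   ] n 7380
shoulder 11.718320312499998 16.641302490234377 [29.25407715 56.98763672] 56.63764190673828 699
dot [  3.5 -17.4] -78.7398677722701 91
```

View pics/over.png

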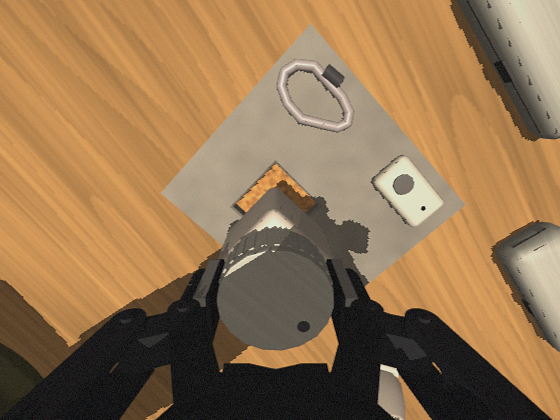

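The body sides run parallel to the well edges: the body corner at (275,195) points at the well corner at (277,163). The dot direction of −78.7° also matches. I'll lower slowly with a force stop.

```bash
cat > g.py <<'E'
from h import *
yaw=-0.595; q=down(yaw)
print(np.round(bot.read_ee_pos(),1))
bot.servo_line([501.7,0.4,267],q,speed=80); bot.dwell(.2); print(np.round(bot.read_ee_pos(),2))
f0=np.array(bot.read_ft_force())
h=bot.servo_line([501.7,0.4,244.5],q,speed=18,until_force=7)
print("hit",h,np.round(bot.read_ee_pos(),2),"ft",np.round(bot.read_ft_force()-f0,1),np.round(bot.read_moment(),2),bot.read_grip_width(),bot.read_grip_force())
bot.dwell(.3); print(np.round(bot.read_ee_pos(),2),"ft",np.round(bot.read_ft_force()-f0,1),bot.read_clock())
E
python3 g.py
```

```text
[501.8   0.9 324.9]
[5.0177e+02 4.1000e-01 2.6744e+02]
hit True [5.0172e+02 4.0000e-01 2.4755e+02] ft [-1.1 -0.   9.6] [ 0.02  0.18 -0.04] 52.99167069309578 36.09528788365424
[5.0171e+02 4.0000e-01 2.4756e+02] ft [-1.2  0.3  8.8] 12.65
```

```bash
cat > k.py <<'E'
from h import *
bot.move_gripper(45,36); print(bot.read_grip_width(),bot.read_grip_force())
z0=247.55; y0=-0.595; f0=np.array(bot.read_ft_force())
for a in range(8,65,8):
    bot.servo_line([501.7,0.4,z0+a*3/54],down(y0+np.radians(a)),speed=1.3)
    print(a,bot.read_clock(),np.round(bot.read_ee_pos(),2),"ft",np.round(bot.read_ft_force()-f0,1),"m",np.round(bot.read_moment(),2),round(bot.read_grip_width(),2),round(bot.read_grip_force(),1),"j6",round(bot.read_joint_positions()[5],2))
c,P=snap("wrist"); cv2.imwrite("pics/turn.png",c["image"]); np.save("turn.npy",P)
from f import held
p=np.array(bot.read_ee_pos()); held(P,c["image"],p,y0+np.radians(64),c["mount"],p[2]-145.3)
E
python3 k.py
```

```text
52.982611414333306 36.545777739956975
8 13.4333 [5.0174e+02 4.5000e-01 2.4796e+02] ft [ 0.8 -0.2 -8. ] m [ 0.09 -0.13 -0.06] 52.79 38.2 j6 0.38
16 13.7333 [5.0169e+02 3.8000e-01 2.4838e+02] ft [ 0.5 -0.2 -6.9] m [-0.01 -0.02  0.02] 52.8 38.3 j6 0.25
24 14.0333 [5.0168e+02 3.8000e-01 2.4882e+02] ft [ 1.5 -0.7 -8.4] m [ 0.01 -0.01 -0.03] 52.63 38.3 j6 0.11
32 14.3333 [5.0169e+02 4.0000e-01 2.4928e+02] ft [ 1.  -1.  -7.8] m [ 0.02 -0.03 -0.05] 53.1 38.4 j6 -0.03
40 14.6333 [5.0171e+02 3.9000e-01 2.4977e+02] ft [ 1.9 -0.6 -7.8] m [ 0.04  0.03 -0.01] 53.13 38.4 j6 -0.17
48 14.9333 [5.0171e+02 3.9000e-01 2.5023e+02] ft [ 0.9  0.1 -8. ] m [ 0.01 -0.01 -0.01] 52.96 38.5 j6 -0.31
56 15.2333 [5.0181e+02 4.0000e-01 2.5090e+02] ft [ 1.1  0.2 -5.1] m [-0.04 -0.04  0.05] 52.49 38.7 j6 -0.45
64 15.5333 [5.0175e+02 4.0000e-01 2.5122e+02] ft [ 1.6  1.  -5. ] m [-0.02 -0.03 -0.04] 53.1 38.7 j6 -0.59
top z 106.0 slopes [-0. -0.] n 7424
shoulder -7.070999913962339 18.42277651047779 [45.89593262 13.80147827] 22.821571350097656 271
dot [18.  -5.3] -16.521911710552075 59
```

View pics/turn.png

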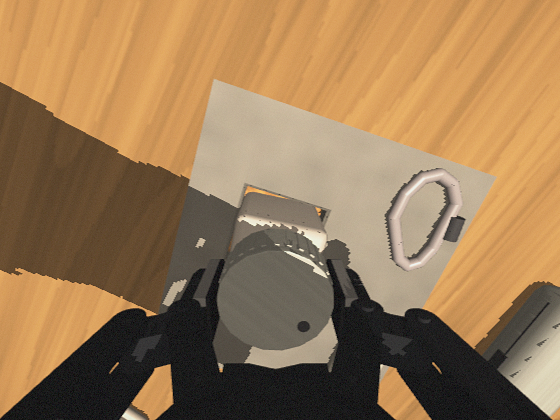

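The jar stays square in the well, with its rear face at about (285,215) parallel to the well edge at (287,197). The cap turned with the gripper and did not slip, since its dot is still at (303,326) in the camera. I'll check the shoulder height and turn a little further for margin.

```bash
cat > l.py <<'E'
from h import *
def jar(P,im,n=""):
    near=np.hypot(P[...,0]-501.7,P[...,1]-.4)<40; Z=P[...,2]; hs=cv2.cvtColor(im,cv2.COLOR_BGR2HSV)
    s=near&(Z>66)&(Z<77)&(hs[...,2]>60); s=cv2.erode(s.astype(np.uint8),np.ones((3,3)))>0
    X=P[s]; print(n,"shoulder z",np.round(np.percentile(X[:,2],[10,50,75,90]),1),len(X))
    u=X[:,:2]-[501.7,.4]
    # outermost back edges: support in well axes
    for k in range(4):
        a=np.radians(11.5+90*k); print("  support",k,round(np.percentile(u@[np.cos(a),np.sin(a)],99),1),end="")
    print()
jar(np.load("turn.npy"),cv2.imread("pics/turn.png"),"before")
z0=247.55; y0=-0.595
for a in (68,72,76):
    bot.servo_line([501.7,0.4,251.2],down(y0+np.radians(a)),speed=1)
    print(a,bot.read_clock(),np.round(bot.read_ee_pos(),2),"ft",np.round(bot.read_ft_force(),1),"m",np.round(bot.read_moment(),2),round(bot.read_grip_width(),2),"j",np.round(bot.read_joint_positions(),2))
bot.dwell(.3); print(np.round(bot.read_ft_force(),1),np.round(bot.read_effort(),2))
c,P=snap("wrist"); np.save("t2.npy",P); cv2.imwrite("pics/t2.png",c["image"]); jar(P,c["image"],"after")
E
python3 l.py
```

```text
before shoulder z [69.2 71.7 72.6 73.2] 1150
  support 0 21.4  support 1 27.0  support 2 27.0  support 3 -6.6
68 15.8333 [5.0171e+02 4.1000e-01 2.5123e+02] ft [ 0.5 -0.3  0. ] m [ 0.01 -0.05  0.03] 53.06 j [-0.07  0.38  1.8   0.    0.95 -0.66]
72 16.0833 [5.017e+02 3.900e-01 2.512e+02] ft [ 0.  -0.5 -0.6] m [ 0.04 -0.01  0.04] 52.96 j [-0.07  0.38  1.8  -0.    0.95 -0.73]
76 16.3333 [5.0170e+02 4.0000e-01 2.5121e+02] ft [ 0.4 -0.7  0.3] m [-0.01  0.    0.01] 53.04 j [-0.07  0.38  1.8   0.    0.95 -0.8 ]
[-0.9  0.6 -0.7] [ 0.000e+00 -5.237e+01 -2.933e+01 -0.000e+00  0.000e+00  4.000e-02]
after shoulder z [69.3 71.8 72.6 73.2] 1092
  support 0 20.5  support 1 26.8  support 2 27.2  support 3 -2.8
```

```bash
cat > m.py <<'E'
from h import *
from f import held
from l2 import jar
y=-0.595+np.radians(76); c=eyes.read_camera("wrist")
held(np.load("t2.npy"),cv2.imread("pics/t2.png"),np.array([501.7,.4,251.2]),y,c["mount"],106)
for z in (253,256):
    bot.servo_line([501.7,0.4,z],speed=15); bot.dwell(.1)
    print(np.round(bot.read_ee_pos(),2),"ft",np.round(bot.read_ft_force(),1),"m",np.round(bot.read_moment(),2),bot.read_clock())
c,P=snap("wrist"); np.save("t3.npy",P); cv2.imwrite("pics/t3.png",c["image"]); jar(P,c["image"],"t3")
E
sed -n '1,/    print()$/p' l.py > l2.py; python3 m.py
```

```text
top z 105.9 slopes [-0.    -0.001] n 7402
shoulder -10.057500000000005 19.153380126953127 [46.35484375 16.77870483] 32.19525909423828 236
dot [19.  -0.9] -2.6997165957867475 44
[5.0171e+02 3.7000e-01 2.5301e+02] ft [ 0.1 -0.7 -0.3] m [-0.01  0.01  0.01] 17.1
[5.017e+02 3.900e-01 2.560e+02] ft [-0.3  0.  -0.3] m [-0.03 -0.01 -0.05] 17.55
t3 shoulder z [69.5 72.  72.8 73.3] 1278
  support 0 20.5  support 1 26.8  support 2 27.2  support 3 0.2
```

The cap is free: lifting shows no load and the shoulder stays at about 73 mm, so the jar is seated. I'll lift to about 50 mm above the tight position.

```bash
cat > n.py <<'E'
from h import *
from l2 import jar
from f import held
bot.servo_line([501.7,0.4,298],speed=30); bot.dwell(.4)
print(np.round(bot.read_ee_pos(),2),"ft",np.round(bot.read_ft_force(),1),bot.read_grip_force(),bot.read_grip_width(),bot.read_clock())
c,P=snap("wrist"); jar(P,c["image"],"end"); held(P,c["image"],np.array([501.7,.4,298]),-0.595+np.radians(76),c["mount"],152.7)
s=eyes.read_camera("scene"); im=cv2.resize(s["image"][150:330,200:470],None,fx=2,fy=2)
cv2.imwrite("pics/end.png",np.hstack([cv2.resize(c["image"],(480,360))[:,150:400],im]))
E
python3 n.py
```

```text
[5.0171e+02 4.0000e-01 2.9799e+02] ft [ 0.6  0.8 -0.1] 38.73011576011777 52.73323004773439 19.55
end shoulder z [70.6 72.5 73.1 73.6] 1364
  support 0 21.2  support 1 26.4  support 2 26.7  support 3 21.0
top z 152.7 slopes [-0.001  0.   ] n 7409
shoulder -14.023046874999977 17.4186181640625 [28.35118408  3.54569855] 39.61264419555664 8
dot [18.8 -1.2] -3.752873269383456 64
```

View pics/end.png

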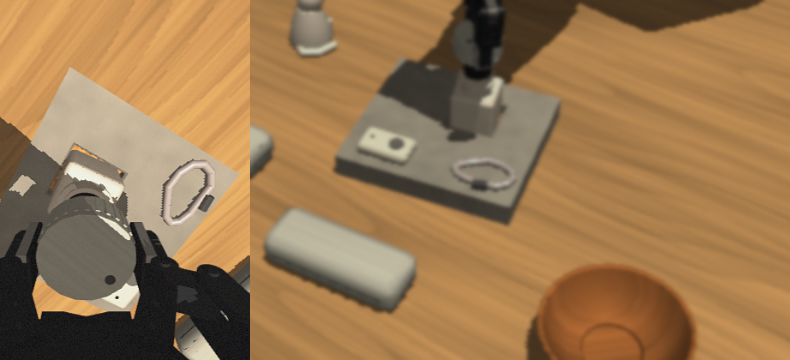

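The jar is seated in the well at about (478,105) of the picture. The cap is held above it in the gripper at about (85,260) in the left inset, level, and the other things are undisturbed.

```bash
python3 -c "
from rig import bot
print(bot.finish_job())"
```

```text
the job is handed in; nothing more can be done
None
```

The job is handed in: the jar is seated in the well, and the gripper holds the unscrewed cap level about 26 mm above its free seal (about 36 mm above the neck), by the last measurements; the hand-in returned no verdict.

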